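Click the traverser into line with the engine shed

ROBOT

A 6-joint arm with a two-finger parallel gripper is mounted at the origin on the work surface. World frame = base frame: x ahead of the robot, y to its left, z up, the work surface at z = 0. Lengths are in m, angles in degrees, forces in N, time in s.
With the tool pointing down it reaches from about 0.35 to 0.775 m from the base axis. Payload 7.3 kg.
Tool frame: the origin (TCP) lies midway between the tips of the shut fingers; the grasp point (between the pads) lies 19 mm behind it; z points along the fingers, y is the direction in which the jaws open and shut (so a half turn about z gives the same grasp; the last joint's range is limited). The gripper opens to 92 mm and grips with 3 to 60 N. Pads are 19 mm wide; open, the fingers measure 130 mm over their backs; the gripper's body (75 mm by 190 mm) begins 47 mm behind the grasp point.
Start: joints at [54.947, 19.595, 87.324, -0, 73.075, -8.365], TCP at [0.236, 0.469, 0.227] pointing down, gripper open.
Joint ranges: [-145.02, 145.02], [-44.19, 115.74], [2.07, 154.8], [-57.11, 237.11], [16.16, 152.29], [-177.93, 177.93]. Speed limits (degrees/s): [147.25, 147.25, 180, 180, 180, 180].

INTERFACE

Orientations are given as [roll, pitch, yaw] about the fixed x, y, z axes, in that order (R = Rz(yaw) Ry(pitch) Rx(roll)).
In Python, from bench import bot, viewer, sign_off gives the robot as it stands. The module is installed in compiled form; this text tells all that it offers.
- The arm moves only by the tool move_arm, never from a script. Its argument "plan" is a list of rows, each an object of numbers: "x", "y", "z": the shift along the tool's x, y, z in m; "turn": the turn about the tool's z in degrees. In form: [{"x": .., "y": .., "z": .., "turn": ..}, ...]. A call has exactly 5 rows; each row is the pose to reach, as a shift and turn from the pose commanded when the call began, along the tool's axes at that moment; what a row does not reach only later rows make up. A row lasts 1/8 s, in which the tool goes at most 62.5 mm and 10.7 degrees, less where a joint would pass 70% of its speed; a pose out of reach is approached as far as the arm can. A call with a gripper value outside its range is refused whole. "fingers" is the closure, from 0 (fully open) to 1 (shut), set as the call begins (left out, the last holds). The fingers move at their own pace and stop on an object; "squeeze" is the grip in N (left out, the last holds). Time passes only in rows, so rows that repeat a pose let the fingers close, or fill a call up. It gives the time, the measured TCP pose, the force and the opening at its end, in the units of the state.
- bot.state(): the state, without advancing time (a new reading comes with each control period).
- viewer.get_image(name): name is "side" or "top"; returns a dict with "frame" (420x560x3 uint8, red, green, blue), "fx", "fy", "cx", "cy" (pixels), "extrinsics" (4x4, takes a point from camera to world coordinates). Camera axes: x right, y up, looking along -z (the intrinsics and any distortion apply to the point x, -y, -z); pixel columns grow to the right and rows downward; lengths in m; the calibration is good to about 2 mm. A picture is of the moment at which its call begins. There is no depth.
- sign_off(): hands the job in, once; it reports no verdict.
The state is a dict: "clock": time; "q": joint angles; "qd": joint speeds; "joint_efforts": joint torques, N m; "ee_pos": TCP position; "ee_rot": TCP orientation; "contact_force": force on the tool from outside, world axes, zero at the start; "torque": the same for the moment, N m; "finger_gap": opening from 0.0 (shut) to 1.0 (fully open).
Only numpy, scipy, OpenCV 4.12 (cv2) and the standard library are available. Lean on these libraries where they do the work, as an engineer would, in place of code of your own. Each camera call takes 0.05 s, during which the arm holds its last target.

TASK

Push the wooden traverser deck along its guides, with the red upright plate on it as the push handle, until its roller clicks into the detent notch that lines the deck's track up with the cream engine shed. Do not pinch the plate between the fingers, and leave the cam lever, the buildings, the buffer stop, the buses and the tools undisturbed. Leave the deck seated in that notch with the hand clear.

Things in the scene. Friction and masses are not known exactly. Their poses are not given: they have to be found in the camera images.
- board: baseboard module, plywood, 410 (x) x 500 (y) x 45 mm high, fixed; origin at the centre of its underside. Three roads (tracks along board x) end at the traverser, centre lines at board y = -90, 0 and +90 mm. A brass strip along y (x = -185 mm, top 57 mm above the table) has a detent notch opposite each road. Dark end stops, 20 mm high, stand on it at y = +-156 mm.
- deck (a joint): wooden traverser deck, 140 x 96 x 14 mm, top 67 mm above the table, captive on guides along board y; value = board y of its centre line (m), -0.105 to 0.105. In a notch at -0.09, 0, 0.09; starts between the first two. Slides at about 2 N; within about 5 mm of a notch its sprung roller pulls it in (push force dips); leaving a notch takes about 10 N, so an unwanted notch is pushed through.
- deck_mouth (a point): centre of the far (shed-side) end of the deck's track, on the deck's top, 10 mm from the board's centre towards the robot
- push_left (a point): left (+y) half of the red upright push plate at the deck's robot-side end. Each half is 36 (board x) x 8 (y) x 42 mm high; back to back they form a plate 16 mm thick, 67 to 109 mm above the table, 130 mm from the board's centre towards the robot. This point: the centre of the left outer face, 88 mm up; push here to move the deck to -y. Axes as the board's.
- push_right (a point): right (-y) half of the same plate; this point: the centre of the right outer face; push here to move the deck towards +y. Touching both halves hard at once counts as pinching.
- shed: cream plastic engine shed with grey pitched roof, 130 x 72 x 86 mm, standing loose over the end of one of the three roads, doorway towards the deck; origin at the centre of its underside, axes as the board's, so its board y is that of its road
- portal: copper-brown resin tunnel portal, 46 x 76 x 78 mm, loose, over another road; origin under its centre
- buffer: buffer stop with red beam, 34 x 46 x 30 mm, loose, on the remaining road; origin under its centre
- bus_a: green diecast bus, 105 x 30 x 39 mm, loose on the board's left margin, long side along board x; origin under its centre
- bus_b: the same, on the board's right margin
- rail_cutter: steel rail cutter, plier type, 150 x 60 x 14 mm, lying on the table left of the board; origin under its middle
- scriber: boxwood scriber with steel point, 145 x 14 x 14 mm, lying on the table right of the board; origin under its middle
- cam_lever (a joint): angle (rad) of the orange cam lock lever, 80 mm long, top 36 mm above the table, beside the board's left edge; 0 = locked, as it starts; leave it so
Not all that is in view belongs to the job. What is shaped like the shed but orange or turquoise is not meant.

How it is judged:
By the outcome, as a careful person would: the job done as asked, in the order asked, and still so for the second after the job is handed in, with the robot touching nothing.
It also fails if it takes over 45 s, if anything falls off the work surface, if the arm or the gripper's body presses on something with over 40 N, if the wrist force passes 120 N, or if a joint passes its speed limit or range.

## Working session

There is one attempt and no reset: what is moved stays moved. The work goes in short steps, Python scripts to look and compute and a tool call to move; the robot and the scene stay as the last step left them, time stands still between calls to the robot, and variables do not carry over. Pictures are saved under pics/ and viewed, and the job is handed in when it is done.

Besides the shell and the picture viewer there is one more tool, called after ">>>" by a JSON object that holds its "api" and its "payload", one argument or row to a line. move_arm: Moves the arm, as the interface text tells. Its arguments: {"type":"object","properties":{"plan":{"type":"array"},"fingers":{"type":"number"},"squeeze":{"type":"number"}},"required":["plan"]}

```bash
mkdir -p pics; cat > h.py <<'E'
import numpy as np, cv2
from bench import bot, viewer
def grab(n,tag):
    d=viewer.get_image(n); cv2.imwrite(f'pics/{tag}.png',d['frame'][:,:,::-1]); np.savez(f'pics/{tag}.npz',**{k:np.array(v) for k,v in d.items()}); return d
def ray(d,u,v):
    E=np.array(d['extrinsics']); c=np.array([(u-d['cx'])/d['fx'],-(v-d['cy'])/d['fy'],-1.]); return E[:3,3],E[:3,:3]@c
def onz(d,u,v,z):
    o,r=ray(d,u,v); return o+r*(z-o[2])/r[2]
def proj(d,p):
    E=np.array(d['extrinsics']); c=E[:3,:3].T@(np.array(p)-E[:3,3]); return d['cx']+d['fx']*c[0]/-c[2], d['cy']-d['fy']*c[1]/-c[2]
def two(d1,a,d2,b):
    o1,r1=ray(d1,*a);o2,r2=ray(d2,*b)
    t=np.linalg.lstsq(np.c_[r1,-r2],o2-o1,rcond=None)[0]; p,q=o1+t[0]*r1,o2+t[1]*r2
    return (p+q)/2,np.linalg.norm(p-q)
E
python3 - <<'E'
from h import *
for n in('top','side'):
    d=grab(n,n+'0'); print({k:v for k,v in d.items() if k!='frame'})
print(bot.state())
E
```

```text
{'fx': 515.9986113449129, 'fy': 515.9986113449129, 'cx': 279.55356042270887, 'cy': 208.04027836072476, 'extrinsics': array([[-8.04606587e-03,  9.95257860e-01, -9.69383981e-02,
         3.47977504e-01],
       [-9.99965354e-01, -8.21499752e-03, -1.34367541e-03,
         2.07926791e-02],
       [-2.13365221e-03,  9.69242282e-02,  9.95289476e-01,
         1.78309756e+00],
       [ 0.00000000e+00,  0.00000000e+00,  0.00000000e+00,
         1.00000000e+00]])}
{'fx': 408.2927827047896, 'fy': 408.2927827047896, 'cx': 277.4807373496849, 'cy': 201.72345381622503, 'extrinsics': array([[ 0.95864138,  0.1775482 , -0.22244852,  0.29167037],
       [-0.28457066,  0.58385008, -0.76035428, -0.75762088],
       [-0.00512295,  0.79220939,  0.61022785,  0.71027337],
       [ 0.        ,  0.        ,  0.        ,  1.        ]])}
{'clock': 0.1, 'q': array([ 5.49460245e+01,  1.96333862e+01,  8.73709785e+01, -1.42893108e-03,
        7.30770535e+01, -8.36631823e+00]), 'qd': array([ 0.027279  , -0.08051249, -0.01764523,  0.00297627, -0.05873659,
        0.07539934]), 'joint_efforts': array([ 1.49143874e-03, -4.32007456e+01, -2.44693869e+01,  7.19595887e-02,
        5.27115364e-02, -6.69877636e-05]), 'ee_pos': array([0.23557244, 0.46876587, 0.22611069]), 'ee_rot': array([-1.79919249e+02, -1.04945394e-02,  1.53312752e+02]), 'contact_force': array([-0.85768979,  0.8429513 ,  0.47916787]), 'torque': array([ 0.02850966, -0.00138006, -0.05172009]), 'finger_gap': 0.9985929825912605}
```

View pics/top0.png

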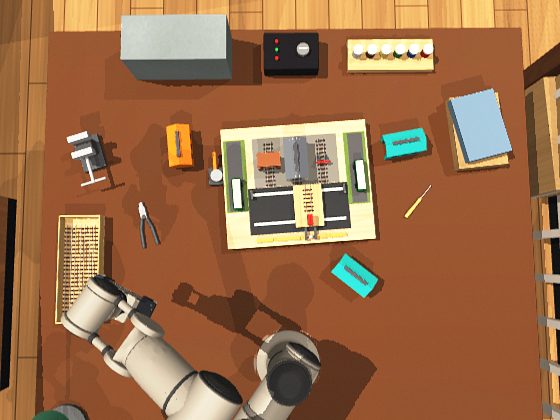

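View pics/side0.png

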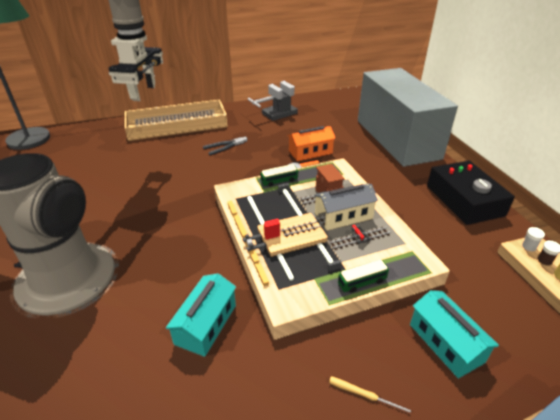

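```bash
python3 - <<'E'
import cv2
a=cv2.imread('pics/top0.png')[115:255,210:385]; b=cv2.imread('pics/side0.png')[150:330,200:450]
cv2.imwrite('pics/c1.png',cv2.resize(a,None,fx=4,fy=4,interpolation=2)); cv2.imwrite('pics/c2.png',cv2.resize(b,None,fx=3,fy=3,interpolation=2))
E
```

```text
(no output)
```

View pics/c1.png

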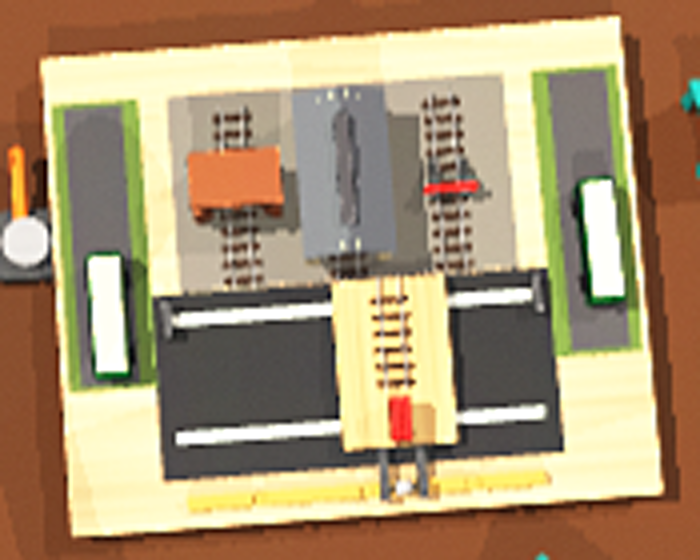

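View pics/c2.png

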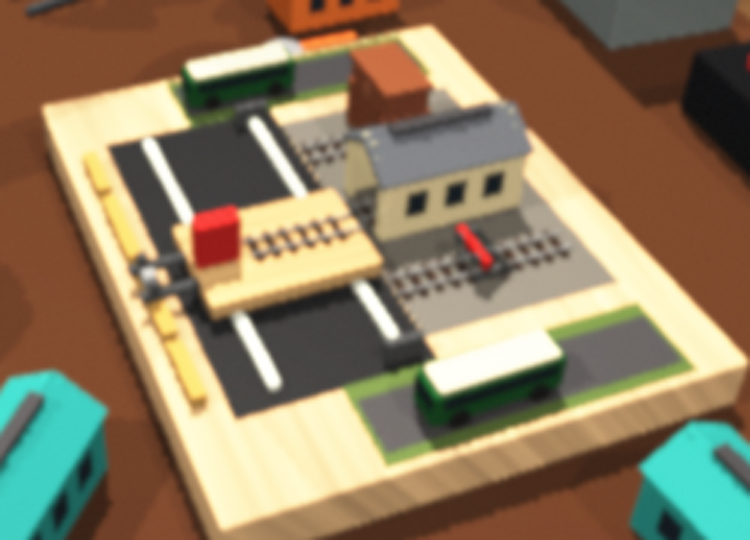

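```bash
cat > m.py <<'E'
from h import *
import sys
def red(d,box):
    h=cv2.cvtColor(d['frame'],cv2.COLOR_RGB2HSV); m=(((h[...,0]<6)|(h[...,0]>174))&(h[...,1]>190)&(h[...,2]>110)).astype(np.uint8)
    k=np.zeros_like(m); x0,y0,x1,y1=box; k[y0:y1,x0:x1]=m[y0:y1,x0:x1]
    n,l,s,c=cv2.connectedComponentsWithStats(k); i=1+np.argmax(s[1:,4]); ys,xs=np.where(l==i); return np.c_[xs,ys],s[i]
def boardfit(d):
    g=[(220.2,129.5),(364.5,119.2),(375.5,238.7),(228,249.2)]
    gray=cv2.cvtColor(d['frame'],cv2.COLOR_RGB2GRAY)
    P=[onz(d,u,v,.045)[:2] for u,v in g]   # FL, FR, NR, NL
    return np.array(P)
if __name__=='__main__':
    t=dict(np.load('pics/top0.npz'));s=dict(np.load('pics/side0.npz'))
    P=boardfit(t);print(P.round(4)); print('lens',[np.linalg.norm(P[i]-P[(i+1)%4]).round(4) for i in range(4)])
    c=P.mean(0);ex=(P[0]+P[1]-P[2]-P[3]);yaw=np.arctan2(ex[1],ex[0]);ey=(P[0]+P[3]-P[1]-P[2]);print('c',c,'yaw',np.degrees(yaw),np.degrees(np.arctan2(-ey[0],ey[1])))
    R=np.array([[np.cos(yaw),-np.sin(yaw)],[np.sin(yaw),np.cos(yaw)]])
    # side-view corners FL(345,159)
    sc={'FL':(344,159),'NR':(272,327),'NL':(215,187)}
    for k,i in(('FL',0),('NL',3)):
        g=[(220.2,129.5),(364.5,119.2),(375.5,238.7),(228,249.2)][i]; print(k,two(t,g,s,sc[k]))
    for d,box in((t,(290,200,330,245)),(s,(255,210,290,250))):
        p,st=red(d,box);print(st, p.min(0),p.max(0),p.mean(0))
    p,_=red(t,(290,200,330,245)); q,_=red(s,(255,210,290,250))
    for z in(.109,):
        for u,v in [(p[:,0].mean(),p[:,1].mean())]: print('plate top-ish board',R.T@(onz(t,u,v,z)[:2]-c))
    # features
    f={'deckL':(333,280,.067),'deckR':(445,272,.067),'deckNL':(343,450,.067),'deckNR':(457,443,.067),'road0':(350,268,.05),'roadL':(240,285,.05),'roadR':(452,268,.05),'roofN':(348,258,.131),'roofF':(341,85,.131),'plateFL':(390,397,.109),'plateNR':(412,440,.109),'roller':(403,487,.06)}
    for k,(u,v,z) in f.items(): print(k,(R.T@(onz(t,u/4+210,v/4+115,z)[:2]-c)).round(4))
    import json; json.dump([*c,yaw],open('b.json','w'))
E
python3 m.py
```

```text
[[ 0.7901  0.2249]
 [ 0.822  -0.2716]
 [ 0.411  -0.2987]
 [ 0.3798  0.1974]]
lens [np.float64(0.4975), np.float64(0.4119), np.float64(0.4971), np.float64(0.4112)]
c [ 0.60070977 -0.03700759] yaw 3.8040294355154285 3.6362166351975467
FL (array([0.79300183, 0.22476603, 0.04091712]), np.float64(0.0038637071727610703))
NL (array([0.38335406, 0.19784362, 0.03769794]), np.float64(0.006893363958378907))
[307 214   6  11  52] [307 214] [312 224] [309.86538462 219.32692308]
[265 220  14  19 222] [265 220] [278 238] [271.56306306 228.97297297]
plate top-ish board [-0.12963018 -0.0296912 ]
deckL [-0.0074  0.014 ]
deckR [-0.0076 -0.0802]
deckNL [-0.1503  0.0167]
deckNR [-0.1516 -0.0783]
road0 [ 0.0042 -0.0017]
roadL [-0.0034  0.0923]
roadR [-0.0023 -0.0879]
roofN [0.0006 0.0028]
roofF [ 0.1431 -0.0025]
plateFL [-0.1125 -0.0233]
plateNR [-0.1488 -0.0384]
roller [-0.1845 -0.031 ]
```

```bash
cat > go.py <<'E'
from h import *
import sys,json
from scipy.spatial.transform import Rotation as Ro
cx,cy,yaw=json.load(open('b.json')); yaw=np.radians(3.72)
Rb=np.array([[np.cos(yaw),-np.sin(yaw)],[np.sin(yaw),np.cos(yaw)]])
s=bot.state(); R=Ro.from_euler('xyz',s['ee_rot'],degrees=True).as_matrix(); p=s['ee_pos']
print('clock',s['clock'],'board',(Rb.T@(p[:2]-[cx,cy])).round(4),'z',p[2].round(4),'rot',s['ee_rot'].round(2),'F',s['contact_force'].round(2),'gap',round(s['finger_gap'],3))
print('jaw ang vs board y', np.degrees(np.arctan2(R[1,1],R[0,1]))-90-3.72)
if len(sys.argv)>1:
    bx,by,z=map(float,sys.argv[1:4]); w=np.r_[Rb@[bx,by]+[cx,cy],z]; print('world',w.round(4),'tool shift',(R.T@(w-p)).round(4))
E
python3 go.py -0.13 -0.085 0.22
python3 - <<'E'
from m import *
t=dict(np.load('pics/top0.npz'));s=dict(np.load('pics/side0.npz'))
# plate top face centre: top view centroid vs side view top edge mid
for v in(221,222,223): print(two(t,(309.9,218.8),s,(273,v)))
print(proj(s,onz(t,309.9,218.8,.109)))
E
```

```text
clock 0.1 board [-0.3316  0.5284] z 0.2261 rot [-1.7992e+02 -1.0000e-02  1.5331e+02] F [-0.86  0.84  0.48] gap 0.999
jaw ang vs board y -30.407232938233903
world [ 0.4765 -0.1303  0.22  ] tool shift [-0.4843 -0.427   0.0066]
(array([ 0.47753142, -0.07580949,  0.11053389]), np.float64(0.005277887098881403))
(array([ 0.47760674, -0.07594399,  0.10767243]), np.float64(0.00498897855580271))
(array([ 0.47768229, -0.07607908,  0.10480087]), np.float64(0.0046990335901311185))
(np.float64(270.7508551414537), np.float64(221.75024266602549))
```

Candidates for the shed are the cream building with the grey roof at (295,158), the orange one at (180,145) and the turquoise ones at (405,143) and (355,275). I chose the cream one, which stands on the middle road (board y≈0). The red objects are the plate at (310,219) and the buffer beam at (323,162). The close crop shows the plate on the deck, which is at y≈-0.031. So I push +y by about 31 mm on the right face.

>>> {"api": "move_arm", "payload": {
  "plan": [
    {"x": -0.035, "y": -0.031, "z": 0, "turn": -6},
    {"x": -0.075, "y": -0.066, "z": 0, "turn": -12},
    {"x": -0.115, "y": -0.101, "z": 0, "turn": -18},
    {"x": -0.155, "y": -0.137, "z": 0, "turn": -24},
    {"x": -0.195, "y": -0.172, "z": 0, "turn": -30.4}
  ],
  "fingers": 1,
  "squeeze": 30
}}

```text
clock: 0.72
ee_pos: [0.3329, 0.2262, 0.2266]
ee_rot: [-180.0, -0.0, -176.1]
contact_force: [0.7, 0.7, 0.2]
finger_gap: 0.507
```

```bash
python3 go.py -0.13 -0.085 0.22
```

```text
clock 0.725 board [-0.2502  0.28  ] z 0.2266 rot [-180.     -0.   -176.06] F [0.73 0.74 0.21] gap 0.507
jaw ang vs board y 0.2220167832347344
world [ 0.4765 -0.1303  0.22  ] tool shift [-0.1187 -0.3655  0.0066]
```

>>> {"api": "move_arm", "payload": {
  "plan": [
    {"x": -0.018, "y": -0.055, "z": 0, "turn": 0},
    {"x": -0.036, "y": -0.11, "z": 0, "turn": 0},
    {"x": -0.054, "y": -0.165, "z": 0, "turn": 0},
    {"x": -0.072, "y": -0.22, "z": 0, "turn": 0},
    {"x": -0.088, "y": -0.27, "z": 0, "turn": 0}
  ]
}}

```text
clock: 1.35
ee_pos: [0.4383, -0.0379, 0.2266]
ee_rot: [180.0, -0.0, -176.3]
contact_force: [-0.0, 0.4, 0.1]
finger_gap: 0.006
```

>>> {"api": "move_arm", "payload": {
  "plan": [
    {"x": -0.012, "y": -0.035, "z": 0, "turn": 0},
    {"x": -0.024, "y": -0.07, "z": 0, "turn": 0},
    {"x": -0.031, "y": -0.09, "z": 0, "turn": 0},
    {"x": -0.031, "y": -0.095, "z": 0, "turn": 0},
    {"x": -0.031, "y": -0.095, "z": 0, "turn": 0}
  ]
}}

```text
clock: 1.98
ee_pos: [0.4747, -0.128, 0.2265]
ee_rot: [180.0, -0.0, -176.3]
contact_force: [-0.4, 0.1, 0.1]
finger_gap: 0.003
```

```bash
python3 go.py -0.13 -0.085 0.085; python3 - <<'E'
from h import *
a=[]
for n in('top','side'):
    d=grab(n,n+'1')
    a.append(cv2.resize(d['frame'][100:310,180:400] if n=='top' else d['frame'][110:320,180:400],None,fx=1.8,fy=1.8,interpolation=2))
cv2.imwrite('pics/c3.png',np.hstack(a)[:,:,::-1])
E
```

```text
clock 1.975 board [-0.1316 -0.0826] z 0.2265 rot [ 1.7996e+02 -3.0000e-02 -1.7628e+02] F [-0.43  0.11  0.13] gap 0.003
jaw ang vs board y 0.0031597006664143557
world [ 0.4765 -0.1303  0.085 ] tool shift [-0.0017 -0.0025  0.1415]
```

View pics/c3.png

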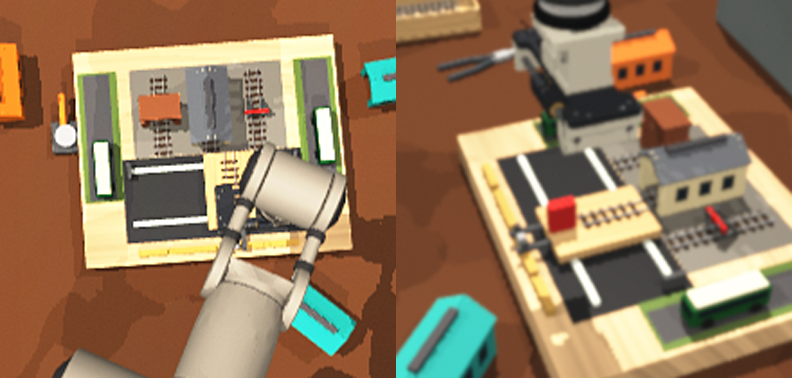

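The side view shows the closed gripper above and to the right of the red plate, with everything else undisturbed. Next I descend beside the plate.

>>> {"api": "move_arm", "payload": {
  "plan": [
    {"x": -0.002, "y": 0, "z": 0.04, "turn": 0},
    {"x": -0.002, "y": 0, "z": 0.08, "turn": 0},
    {"x": -0.002, "y": 0, "z": 0.115, "turn": 0},
    {"x": -0.002, "y": 0, "z": 0.135, "turn": 0},
    {"x": -0.002, "y": 0, "z": 0.142, "turn": 0}
  ]
}}

```text
clock: 2.7
ee_pos: [0.4765, -0.1275, 0.0839]
ee_rot: [179.9, -0.1, -176.2]
contact_force: [0.3, 0.1, 0.2]
finger_gap: 0.009
```

>>> {"api": "move_arm", "payload": {
  "plan": [
    {"x": 0, "y": 0.004, "z": 0, "turn": 0},
    {"x": 0, "y": 0.008, "z": 0, "turn": 0},
    {"x": 0, "y": 0.012, "z": 0, "turn": 0},
    {"x": 0, "y": 0.015, "z": 0, "turn": 0},
    {"x": 0, "y": 0.015, "z": 0, "turn": 0}
  ]
}}

```text
clock: 3.32
ee_pos: [0.4762, -0.1134, 0.0849]
ee_rot: [-180.0, 0.0, -176.3]
contact_force: [0.3, 0.3, -0.2]
finger_gap: 0.003
```

```bash
cat > look.py <<'E'
from h import *
import sys
k=sys.argv[1]; d=grab('side','s'+k)
cv2.imwrite(f'pics/cs{k}.png',cv2.resize(d['frame'][170:300,200:400],None,fx=4,fy=4,interpolation=2)[:,:,::-1])
E
python3 go.py -0.13 -0.06 0.085;python3 look.py 2
```

```text
clock 3.325 board [-0.1292 -0.0681] z 0.0849 rot [-1.7999e+02  2.0000e-02 -1.7627e+02] F [ 0.28  0.3  -0.21] gap 0.003
jaw ang vs board y 0.011853926538377468
world [ 0.4749 -0.1053  0.085 ] tool shift [ 0.0008  0.0081 -0.0001]
```

View pics/cs2.png

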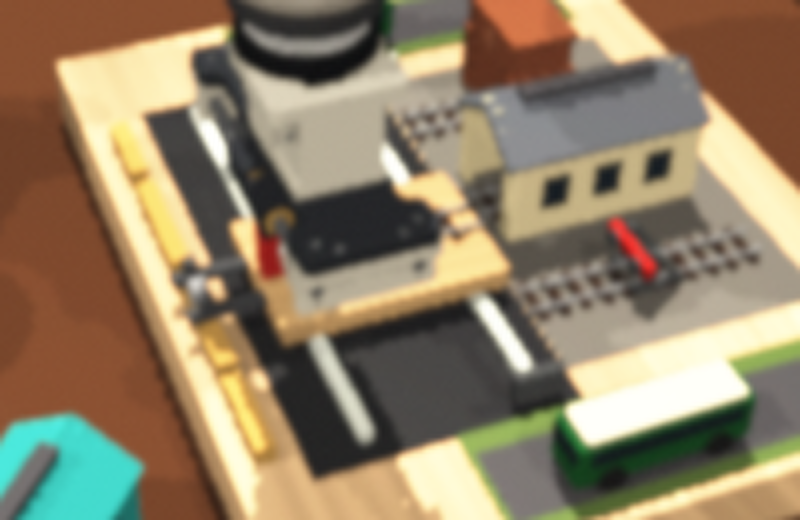

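>>> {"api": "move_arm", "payload": {
  "plan": [
    {"x": 0, "y": 0.003, "z": 0, "turn": 0},
    {"x": 0, "y": 0.006, "z": 0, "turn": 0},
    {"x": 0, "y": 0.009, "z": 0, "turn": 0},
    {"x": 0, "y": 0.012, "z": 0, "turn": 0},
    {"x": 0, "y": 0.015, "z": 0, "turn": 0}
  ]
}}

```text
clock: 4.0
ee_pos: [0.4752, -0.0988, 0.0847]
ee_rot: [-180.0, 0.0, -176.3]
contact_force: [-1.0, -3.2, -0.6]
finger_gap: -0.001
```

```bash
python3 go.py -0.13 -0.029 0.085;python3 look.py 3
```

```text
clock 4.0 board [-0.1292 -0.0535] z 0.0847 rot [-179.96    0.   -176.27] F [-0.96 -3.19 -0.56] gap -0.001
jaw ang vs board y 0.007232905452993155
world [ 0.4729 -0.0744  0.085 ] tool shift [ 0.0008  0.0245 -0.0003]
```

View pics/cs3.png

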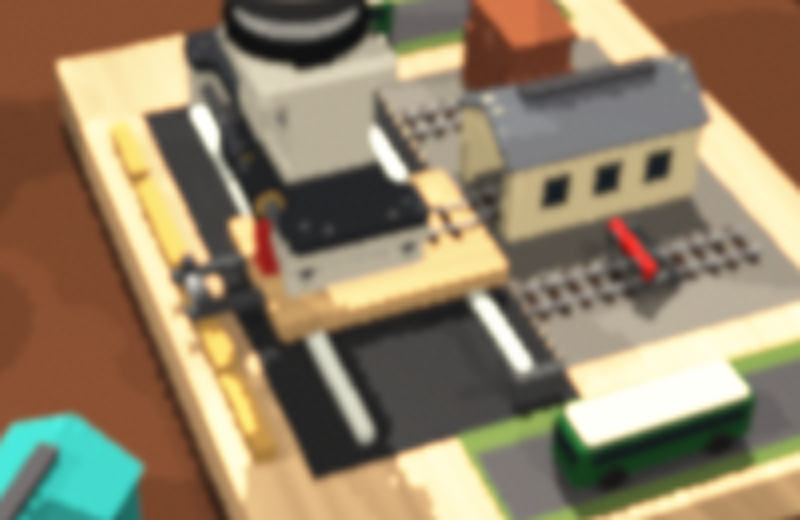

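Contact was made with -3.2 N in y, and the deck has begun to slide. I keep pushing slowly.

>>> {"api": "move_arm", "payload": {
  "plan": [
    {"x": 0, "y": 0.003, "z": 0, "turn": 0},
    {"x": 0, "y": 0.006, "z": 0, "turn": 0},
    {"x": 0, "y": 0.009, "z": 0, "turn": 0},
    {"x": 0, "y": 0.012, "z": 0, "turn": 0},
    {"x": 0, "y": 0.014, "z": 0, "turn": 0}
  ]
}}

```text
clock: 4.68
ee_pos: [0.4743, -0.0844, 0.0847]
ee_rot: [180.0, 0.0, -176.3]
contact_force: [-1.2, -2.4, -0.6]
finger_gap: 0.006
```

```bash
python3 go.py -0.13 -0.029 0.085;python3 look.py 4; python3 - <<'E'
from h import *
import json
from go import Rb,cx,cy
d=dict(np.load('pics/s4.npz'))
# deck near-right & far-right top corners predicted for deck y in crop px
for y in(-.031,-.02,-.01,0):
    print(y,[tuple(((np.array(proj(d,np.r_[Rb@[x,y-.048]+[cx,cy],.067]))-[200,170])*4).round(0)) for x in(-.15,-.01)])
E
```

```text
clock 4.675 board [-0.1292 -0.0391] z 0.0847 rot [ 179.99    0.   -176.28] F [-1.19 -2.39 -0.55] gap 0.006
jaw ang vs board y -0.00019733282523892726
world [ 0.4729 -0.0744  0.085 ] tool shift [ 0.0008  0.0101 -0.0003]
clock 4.725 board [-0.1293 -0.0389] z 0.0847 rot [ 179.98    0.   -176.28] F [-0.83 -2.14 -1.08] gap 0.005
jaw ang vs board y -0.00034204689564054647
-0.031 [(np.float64(276.0), np.float64(327.0)), (np.float64(504.0), np.float64(267.0))]
-0.02 [(np.float64(270.0), np.float64(314.0)), (np.float64(496.0), np.float64(255.0))]
-0.01 [(np.float64(264.0), np.float64(302.0)), (np.float64(488.0), np.float64(244.0))]
0 [(np.float64(258.0), np.float64(291.0)), (np.float64(481.0), np.float64(234.0))]
```

View pics/cs4.png

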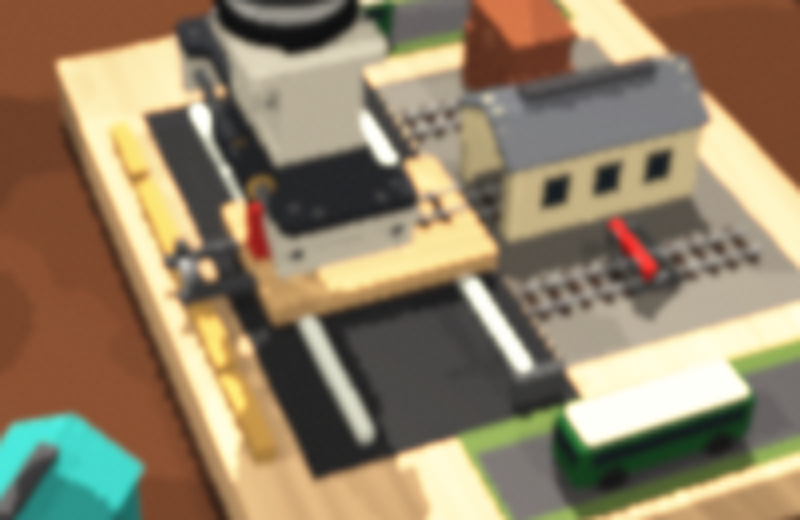

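>>> {"api": "move_arm", "payload": {
  "plan": [
    {"x": 0, "y": 0.0015, "z": 0, "turn": 0},
    {"x": 0, "y": 0.003, "z": 0, "turn": 0},
    {"x": 0, "y": 0.0045, "z": 0, "turn": 0},
    {"x": 0, "y": 0.006, "z": 0, "turn": 0},
    {"x": 0, "y": 0.006, "z": 0, "turn": 0}
  ]
}}

```text
clock: 5.35
ee_pos: [0.4739, -0.0784, 0.0847]
ee_rot: [180.0, 0.0, -176.3]
contact_force: [-0.8, -1.3, -1.2]
finger_gap: 0.005
```

>>> {"api": "move_arm", "payload": {
  "plan": [
    {"x": 0, "y": 0.0005, "z": 0, "turn": 0},
    {"x": 0, "y": 0.001, "z": 0, "turn": 0},
    {"x": 0, "y": 0.0015, "z": 0, "turn": 0},
    {"x": 0, "y": 0.002, "z": 0, "turn": 0},
    {"x": 0, "y": 0.002, "z": 0, "turn": 0}
  ]
}}

```text
clock: 5.98
ee_pos: [0.4737, -0.0765, 0.0847]
ee_rot: [180.0, 0.0, -176.3]
contact_force: [-0.0, -1.4, -0.6]
finger_gap: 0.004
```

```bash
python3 go.py -0.13 -0.029 0.085;python3 look.py 5
```

```text
clock 5.975 board [-0.1293 -0.0312] z 0.0847 rot [ 179.98    0.   -176.29] F [-0.03 -1.38 -0.64] gap 0.004
jaw ang vs board y -0.008142327657937098
world [ 0.4729 -0.0744  0.085 ] tool shift [ 0.0007  0.0022 -0.0003]
```

View pics/cs5.png

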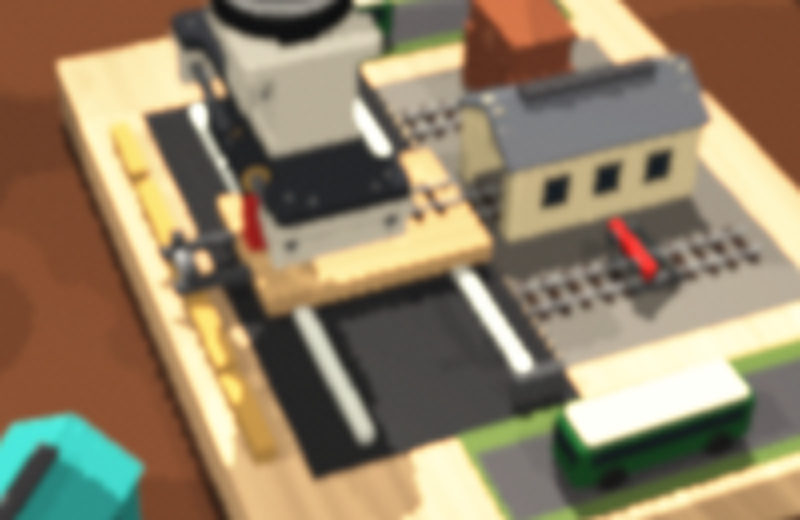

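>>> {"api": "move_arm", "payload": {
  "plan": [
    {"x": 0, "y": 0.0005, "z": 0, "turn": 0},
    {"x": 0, "y": 0.001, "z": 0, "turn": 0},
    {"x": 0, "y": 0.0015, "z": 0, "turn": 0},
    {"x": 0, "y": 0.002, "z": 0, "turn": 0},
    {"x": 0, "y": 0.002, "z": 0, "turn": 0}
  ]
}}

```text
clock: 6.65
ee_pos: [0.4737, -0.0745, 0.0847]
ee_rot: [180.0, 0.0, -176.3]
contact_force: [0.6, -0.7, -0.7]
finger_gap: 0.005
```

```bash
python3 go.py;python3 look.py 6
```

```text
clock 6.65 board [-0.1292 -0.0292] z 0.0847 rot [ 1.7999e+02  1.0000e-02 -1.7629e+02] F [ 0.56 -0.74 -0.66] gap 0.005
jaw ang vs board y -0.0060093058083210416
```

View pics/cs6.png

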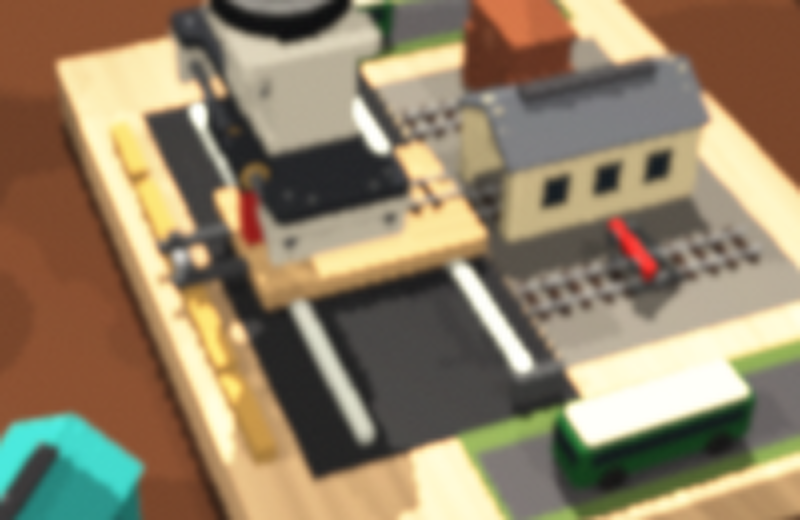

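```bash
python3 - <<'E'
from h import *
from go import Rb,cx,cy
D={k:dict(np.load(f'pics/{k}.npz')) for k in('side0','s2','s3','s4','s5','s6')}
f=lambda k:cv2.resize(cv2.cvtColor(D[k]['frame'],cv2.COLOR_RGB2GRAY),None,fx=8,fy=8,interpolation=cv2.INTER_CUBIC)
d=D['s2']
P=lambda y:np.array(proj(d,np.r_[Rb@[-.05,y-.048]+[cx,cy],.067]))
dir=P(0)-P(-.031); print('px per mm',dir/31)
# profiles: sample the brightness along board-y line past the deck's right top edge at z=.053 edge; use template of deck's right far corner
x0,y0,x1,y1=312,222,332,248
a=f('s2')
T=a[y0*8:y1*8,x0*8:x1*8]
for k in D:
    r=cv2.matchTemplate(f(k)[170*8:280*8,280*8:360*8],T,cv2.TM_CCOEFF_NORMED);_,m,_,l=cv2.minMaxLoc(r)
    s=np.array([l[0]/8+280-x0,l[1]/8+170-y0]); print(k,s,round(m,3),'mm',(s@dir/(dir@dir)*31).round(2))
E
```

```text
clock 6.7 board [-0.1292 -0.0292] z 0.0847 rot [ 1.7999e+02  1.0000e-02 -1.7629e+02] F [-0.22 -0.01  0.1 ] gap 0.005
jaw ang vs board y -0.00783257563941353
px per mm [-0.17256026 -0.27328537]
side0 [-0.125 -0.125] 0.995 mm 0.53
s2 [0. 0.] 1.0 mm 0.0
s3 [-0.375 -0.5  ] 0.994 mm 1.93
s4 [-2.75  -4.375] 0.918 mm 15.99
s5 [-4.25 -6.5 ] 0.901 mm 24.03
s6 [-5.25  -8.125] 0.887 mm 29.93
```

The finger advanced 2 mm while the deck moved 6 mm, and the force fell to about 0. So the deck has clicked in, about 30 mm from its start. I back off, rise and check from above.

>>> {"api": "move_arm", "payload": {
  "plan": [
    {"x": 0, "y": -0.006, "z": 0, "turn": 0},
    {"x": 0, "y": -0.02, "z": 0, "turn": 0},
    {"x": 0, "y": -0.03, "z": -0.01, "turn": 0},
    {"x": 0, "y": -0.03, "z": -0.06, "turn": 0},
    {"x": 0, "y": -0.03, "z": -0.12, "turn": 0}
  ]
}}

```text
clock: 7.32
ee_pos: [0.4749, -0.1053, 0.206]
ee_rot: [179.9, -0.1, -176.4]
contact_force: [1.0, -0.0, 0.2]
finger_gap: 0.002
```

>>> {"api": "move_arm", "payload": {
  "plan": [
    {"x": 0.01, "y": 0.05, "z": -0.03, "turn": 0},
    {"x": 0.028, "y": 0.105, "z": -0.03, "turn": 0},
    {"x": 0.046, "y": 0.16, "z": -0.03, "turn": 0},
    {"x": 0.064, "y": 0.215, "z": -0.03, "turn": 0},
    {"x": 0.082, "y": 0.27, "z": -0.03, "turn": 0}
  ]
}}

```text
clock: 7.95
ee_pos: [0.3759, 0.1605, 0.2357]
ee_rot: [180.0, 0.1, -176.4]
contact_force: [2.1, -0.3, 0.0]
finger_gap: 0.006
```

>>> {"api": "move_arm", "payload": {
  "plan": [
    {"x": 0.015, "y": 0.05, "z": 0, "turn": 0},
    {"x": 0.025, "y": 0.1, "z": 0, "turn": 0},
    {"x": 0.035, "y": 0.13, "z": 0, "turn": 0},
    {"x": 0.035, "y": 0.14, "z": 0, "turn": 0},
    {"x": 0.035, "y": 0.14, "z": 0, "turn": 0}
  ]
}}

```text
clock: 8.57
ee_pos: [0.3328, 0.2967, 0.235]
ee_rot: [-180.0, 0.0, -176.3]
contact_force: [0.3, -0.7, -0.1]
finger_gap: 0.004
```

```bash
python3 - <<'E'
from m import *
from go import Rb,cx,cy
t=grab('top','top9');s=grab('side','side9')
cv2.imwrite('pics/c9.png',np.hstack([cv2.resize(t['frame'][110:260,205:385],(400,333),interpolation=2),cv2.resize(s['frame'][140:350,190:442],(400,333),interpolation=2)])[:,:,::-1])
p,st=red(t,(285,200,330,245)); print(st,(Rb.T@(onz(t,*p.mean(0),.109)[:2]-[cx,cy])).round(4))
a=cv2.imread('pics/top0.png').astype(int);b=cv2.imread('pics/top9.png').astype(int)
print('diff over far part of board', np.abs(a-b)[118:180,210:380].max(-1).__gt__(40).sum(), np.argwhere(np.abs(a-b)[118:180,210:380].max(-1)>40)[:10]+[118,210])
E
```

```text
clock 8.575 board [-0.2457  0.3504] z 0.235 rot [-1.8000e+02  3.0000e-02 -1.7626e+02] F [ 0.26 -0.73 -0.1 ] gap 0.004
jaw ang vs board y 0.017564826163349867
[298 215   6  11  51] [-0.1292  0.0016]
diff over far part of board 0 []
```

View pics/c9.png

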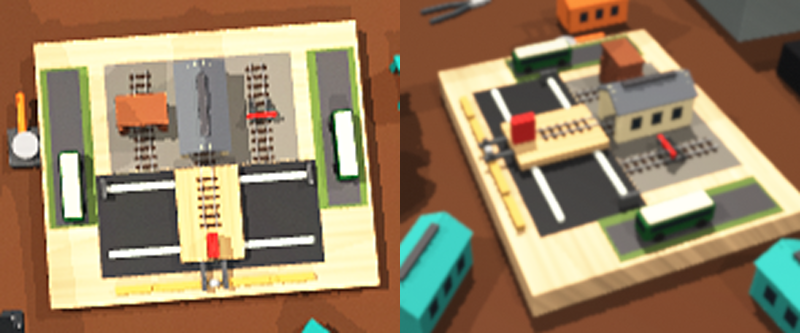

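```bash
python3 -c "
from bench import sign_off
print(sign_off())"
```

```text
the job is handed in; nothing more can be done
None
```

The deck is seated in the middle notch, in line with the cream shed at board y ≈ 0, and the job is handed in. I pushed only on the right face of the red plate with the shut fingers, moving the deck about 31 mm towards +y.

- **Click into the notch:** on the last 2 mm of finger travel the deck jumped about 6 mm, and the push force fell from about 3 N to about 0.
- **Final position:** seen from above, the plate is at board y = +1.6 mm, within the camera error of the notch at 0. Side-view tracking gave about 30 mm of travel, against 31 mm from the top view.
- **Rest of the scene:** the part of the top image with the buildings, buffer stop, most of both buses and the cam lever shows no change. I did not compare the tools numerically, but the arm never went near them below z ≈ 0.2 m.
- **Hand and time:** the hand is clear, off to the left of the board. The clock read about 8.6 s.
- **One check was loose:** the two views of the board's corners put its top at 38–41 mm instead of 45 mm, from roughly picked pixels. I used the 45 mm given. The same two-view check put the top of the plate at about 108 mm, against 109 mm given.

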